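Light the inner ring under the pot and set it to low

ROBOT

A 6-joint arm with a two-finger parallel gripper is mounted at the origin on a cart in front of the work surface, level with it; the furniture and walls round the work are solid. World frame = base frame: x ahead of the robot, y to its left, z up, the work surface at z = 0. Lengths are in mm, angles in rad, forces in N, time in s.
With the tool pointing down it reaches from about 350 to 875 mm from the base axis. Payload 4.2 kg.
Tool frame: the origin (TCP) lies at the very end of the fingers, on their centre line; the grasp point (between the pads) lies 19 mm behind it; z points along the fingers, y is the line along which they close (so a half turn about z gives the same grasp; the last joint's range is limited). The gripper opens to 85 mm and grips with 20 to 120 N. Pads are 22 mm wide; open, the fingers measure 114 mm over their backs; the gripper's body (76 mm by 85 mm) begins 54 mm behind the grasp point. The pads swing forward as they close: fully open they stand 13 mm farther back than shut.
Start: joints at [1.594, 0.385, 0.008, 0, -1.194, -0.259], TCP at [145.982, 607.691, 194.812] pointing down, gripper open.
Joint ranges: [-3.14, 3.14], [-1.21, 2.06], [-1.07, 1.41], [-3.16, 2.05], [-2.99, -0.16], [-3.1, 3.1]. Speed limits (rad/s): [2.79, 2.79, 3.14, 3.14, 3.14, 3.14].

INTERFACE

Orientations are given as a unit quaternion [x, y, z, w].
In Python, from bench import arm, viewer gives the robot as it stands. The module is installed in compiled form; this text tells all that it offers.
- The arm moves only by the shell command python3 -m jog 'ROWS' [OPENING]. ROWS is rows parted by semicolons, their numbers by spaces, 1 to 10 of them, each of 6 numbers: dx, dy, dz in mm, then a rotation vector rx, ry, rz in rad; each row is the pose to reach, as a shift and turn from the pose commanded when the command began, along the tool's axes at that moment; what a row does not reach only later rows make up. A row lasts 1/10 s, in which the tool goes at most 50 mm and 0.15 rad, less where a joint would pass 70% of its speed; a pose out of reach is approached as far as the arm can. OPENING is the finger opening in mm, set as the command begins (- or left out keeps the last). The fingers move at their own pace and stop on an object; the grip force is fixed at half the most. Time passes only in rows, so rows that do not move let the fingers close. It prints the time, the measured TCP pose, the force, the opening and the grip force at its end.
- arm.read_state(): the state, without advancing time (a new reading comes with each control period).
- viewer.get_image(name): name is "side" or "top"; returns (picture, depth): 384x512x3 uint8, blue, green, red; 384x512 float32, mm along the optical axis (not along the pixel's ray), 0 where there is no reading.
- viewer.get_calibration(name): a dict with "K" (3x3 intrinsics, pixels), "D" ([k1, k2, p1, p2, k3] as OpenCV has them; the pictures are not rectified), "rvec" (rotation vector, rad) and "tvec" (3), from world to camera coordinates, as OpenCV has them. Camera axes: x right, y down, z forward; pixel columns grow to the right and rows downward; lengths in mm; the calibration is good to about 2 mm. A picture is of the moment at which its call begins. get_calibration takes no time and is no camera call.
- arm.job_done(): hands the job in; it is judged then, once.
The state is a dict: "clock": time; "joints": joint angles; "joint_vel": joint speeds; "joint_efforts": joint torques, N m; "position": TCP position; "ee_rot": TCP orientation; "contact_force": force on the tool from outside, world axes, zero at the start; "wrist_torque": the same for the moment, N m; "gripper_width": finger opening in mm; "grasp_force": force on a finger pad.
Only numpy, scipy, OpenCV 4.12 (cv2) and the standard library are available. Lean on these libraries where they do the work, as an engineer would, in place of code of your own. Each camera call takes 0.05 s, during which the arm holds its last target. There are 200 camera calls.

TASK

Light the small inner ring of the burner the steel pot stands on: the two middle knobs are the inner rings of the left and the right burner. Push that knob in gently, turn it anticlockwise to full flame (the large dot, about 70 degrees), keep it pushed in there for 2 seconds so that the flame guard holds, let it come up, then turn it on in the same direction until you feel the low-flame stop, snug against it but without forcing it. Do not touch the other knobs, leave them off, and leave the pot, the heat plate and the things around where they are.

Things in the scene. Friction and masses are not known exactly. Their poses are not given: they have to be found in the camera images.
- gas_hob: Stainless two-burner countertop gas hob, 340 mm wide (y), 300 mm deep (x), fixed. Origin on the worktop under its centre; x to its back, y to its left, z up. Front control strip: steel deck 62 mm above the origin, four equal black knobs in a row 112 mm in front of the centre at y = +81, +27, -27, -81 mm (taps 1 to 4, left to right), 54 mm apart; the two middle ones are the inner rings.
- burner_left (a point): Top of the pan grate at the centre of the left burner, 94 mm above the worktop; 58 mm behind and 84 mm left of the hob's centre.
- burner_right (a point): Top of the pan grate at the centre of the right burner, the mirror image of the left one.
- steel_pot: Straight steel pot without handle, 126 mm across, 104 mm high, standing on one of the two burners. Origin: centre of its underside.
- heat_plate: Dark steel heat-spreading disc, 124 mm across, 6 mm thick, lying on the other burner. Origin: centre of its underside.
- salt_shaker: White spice shaker, 54 mm across, 86 mm high, standing left of the hob. Origin: centre of its underside.
- sauce_cup: Small clear sauce cup, 66 mm across, 36 mm high, standing left of the hob. Origin: centre of its underside.
- tap_1_grip (a point): Knob 1, outer ring of the left burner: point on its turning axis, 32 mm above the deck (94 mm above the worktop) while up; x along the bar to the white line. All four knobs: black round skirt, 36 mm across, 9.5 to 15.5 mm above the deck, and on it an upright grip bar, 12 mm thick, 40 mm long, 15.5 to 40 mm above the deck; steel collar 2.6 mm high, 42 mm across, round each.
- tap_2_grip (a point): Knob 2, inner ring of the left burner: point on its turning axis, 32 mm above the deck (94 mm above the worktop) while up; x along the bar to the white line. Shape: see knob 1. While off the bar lies along the hob's x, white line to the back. The pot is 0.11 m or more from the axis.
- tap_3_grip (a point): Knob 3, inner ring of the right burner: point on its turning axis, 32 mm above the deck (94 mm above the worktop) while up; x along the bar to the white line. Shape: see knob 1; at off as knob 2.
- tap_4_grip (a point): Knob 4, outer ring of the right burner: point on its turning axis, 32 mm above the deck (94 mm above the worktop) while up; x along the bar to the white line. Shape: see knob 1.
- tap_1 (a joint): Angle of knob 1, rad, anticlockwise from above. 0 is off; to stay there.
- tap_2 (a joint): Angle of knob 2, rad, anticlockwise from above. 0 off, 0.95 to 1.6 full flame (large dot at 1.25). A catch blocks it at off until pushed in 4 mm, and up to 0.6 the push must last. Past full it turns freely (0.1 N m friction, stays where left) to the low-flame stop, unseen, set for each tap at 1.85 to 2.75. Stop: springs 10 N m/rad; 0.1 to 0.25 N m on it is snug, over 0.32 forces it.
- tap_3 (a joint): Angle of knob 3, rad, anticlockwise from above. As for knob 2; its low-flame stop is set on its own, also at 1.85 to 2.75.
- tap_4 (a joint): Angle of knob 4, rad, anticlockwise from above. 0 is off; to stay there.
- tap_1_stem (a joint): How far knob 1 is pushed in, m: 0 up, 0.008 fully in. To be left alone.
- tap_2_stem (a joint): How far knob 2 is pushed in, m: 0 up, 0.008 fully in. A spring holds it up: it begins to move at 4 N, needs 7 N at 4 mm and bottoms at 8 mm with 10.4 N (then it is stiff; more than about 24 N in all damages it). Let go, it comes up by itself at any angle above 0.6.
- tap_3_stem (a joint): How far knob 3 is pushed in, m: 0 up, 0.008 fully in. As for knob 2.
- tap_4_stem (a joint): How far knob 4 is pushed in, m: 0 up, 0.008 fully in. To be left alone.

How it is judged (in metres and radians):
On the way, in this order (a step that is already met when the one before it is completed fails the run):
1. the knob of the inner ring under the pot is pushed in and turned to full flame, and kept pushed in there (((horizontal distance between steel_pot and burner_left below 0.05 m and (value of joint tap_2_stem above 0.0035 m and value of joint tap_2 between 0.95 and 1.6 rad)) or (horizontal distance between steel_pot and burner_right below 0.05 m and (value of joint tap_3_stem above 0.0035 m and value of joint tap_3 between 0.95 and 1.6 rad)))), for 1.7 s.
2. the knob has come up again, turned on (((horizontal distance between steel_pot and burner_left below 0.05 m and (value of joint tap_2_stem below 0.002 m and value of joint tap_2 above 0.8 rad)) or (horizontal distance between steel_pot and burner_right below 0.05 m and (value of joint tap_3_stem below 0.002 m and value of joint tap_3 above 0.8 rad)))), for 0.2 s.
3. the knob has been turned snug against its low-flame stop (about 0.08 N m on the stop) (((horizontal distance between steel_pot and burner_left below 0.05 m and (contact force between tap_2_lug and tap_2_stoplug above 6 N and value of joint tap_2_stem below 0.003 m)) or (horizontal distance between steel_pot and burner_right below 0.05 m and (contact force between tap_3_lug and tap_3_stoplug above 6 N and value of joint tap_3_stem below 0.003 m)))), for 0.1 s.
At the end, for the whole second after the job is handed in: The knob of the inner ring under the pot is up (within 1 mm) and rests against its low-flame stop, touching it; the three other knobs are at off (within 0.05 rad); the pot stands upright on its burner (((horizontal distance between steel_pot and burner_left below 0.05 m and (contact force between tap_2_lug and tap_2_stoplug above 0.3 N and value of joint tap_2_stem below 0.001 m and velocity of joint tap_2 between -0.05 and 0.05 rad/s and value of joint each of tap_1, tap_3, tap_4 below 0.05 rad)) or (horizontal distance between steel_pot and burner_right below 0.05 m and (contact force between tap_3_lug and tap_3_stoplug above 0.3 N and value of joint tap_3_stem below 0.001 m and velocity of joint tap_3 between -0.05 and 0.05 rad/s and value of joint each of tap_1, tap_2, tap_4 below 0.05 rad))) and angle between steel_pot's own z axis and vertical below 0.1 rad and height (world z) of steel_pot above 0.085 m).
It fails at once if another knob is touched or turned ((contact force between any of the fingers, the arm and tap_1 above 0.5 N or value of joint tap_1 above 0.06 rad) or (contact force between any of the fingers, the arm and tap_4 above 0.5 N or value of joint tap_4 above 0.06 rad) or (horizontal distance between steel_pot and burner_left below 0.05 m and (contact force between any of the fingers, the arm and tap_3 above 0.5 N or value of joint tap_3 above 0.06 rad)) or (horizontal distance between steel_pot and burner_right below 0.05 m and (contact force between any of the fingers, the arm and tap_2 above 0.5 N or value of joint tap_2 above 0.06 rad))).
It fails at once if the knob is pressed too hard after it has bottomed (more than about 24 N in all) (contact force between tap_2_foot and tap_2_floor above 14 N or contact force between tap_3_foot and tap_3_floor above 14 N).
It fails at once if the knob is forced against its low-flame stop (more than about 0.32 N m on the stop) (contact force between tap_2_lug and tap_2_stoplug above 23 N or contact force between tap_3_lug and tap_3_stoplug above 23 N).
It fails at once if the pot or the heat plate is knocked (distance of any of steel_pot, heat_plate from where it was at the start of the episode above 0.02 m).
It fails at once if the shaker or the sauce cup is knocked away (distance of any of salt_shaker, sauce_cup from where it was at the start of the episode above 0.03 m).
It also fails if it takes over 72 s, if anything falls off the work surface, if the arm or the gripper's body presses on something with over 40 N, if the wrist force passes 120 N, or if a joint passes its speed limit or range.

## Working session

There is one attempt and no reset: what is moved stays moved. The work goes in short steps, Python scripts to look and compute and a shell command to move; the robot and the scene stay as the last step left them, time stands still between calls to the robot, and variables do not carry over. Pictures are saved under pics/ and viewed, at most 10 in all, crops included, and the job is handed in when it is done.

```bash
mkdir -p pics; python3 - <<'E'
from bench import arm,viewer
import cv2,numpy as np
s=arm.read_state();print(s)
ims=[]
for n in("top","side"):
    p,d=viewer.get_image(n);np.savez(f"{n}0.npz",p=p,d=d);cv2.imwrite(f"pics/{n}0.png",p)
    c=viewer.get_calibration(n);print(n,c)
E
```

```text
{'clock': 0.0, 'joints': array([ 1.59360611e+00,  3.85560500e-01,  6.57663122e-03, -5.09649968e-04,
       -1.19399206e+00, -2.58602703e-01]), 'joint_vel': array([-0.00063594, -0.00083384,  0.00145078,  0.00183524,  0.00091293,
        0.00024436]), 'joint_efforts': array([ 5.20794492e-04, -3.92286122e+01,  1.88404602e+01,  4.18648392e+00,
       -4.60652547e-03,  2.60672124e-06]), 'position': array([145.83424779, 607.04182263, 193.6984651 ]), 'ee_rot': array([ 9.93046578e-01, -1.17716826e-01, -8.16686685e-05,  1.11224500e-03]), 'contact_force': array([0.39544454, 0.52867839, 0.50557822]), 'wrist_torque': array([ 0.0141615 , -0.02629434,  0.00145028]), 'grasp_force': 0.0, 'gripper_width': 85.02657914439749}
top {'K': array([[472.14310437,   0.        , 246.94964178],
       [  0.        , 472.14310437, 202.97465613],
       [  0.        ,   0.        ,   1.        ]]), 'D': array([-0.14246582,  0.        ,  0.        ,  0.        ,  0.        ]), 'rvec': array([ 2.19370331, -2.1337809 ,  0.09056765]), 'tvec': array([ 156.04953092,  561.07166764, 1098.70099304])}
side {'K': array([[407.19743657,   0.        , 251.10598447],
       [  0.        , 407.19743657, 189.74998825],
       [  0.        ,   0.        ,   1.        ]]), 'D': array([-0.10386515,  0.        ,  0.        ,  0.        ,  0.        ]), 'rvec': array([ 0.04404601,  2.84097865, -1.31277251]), 'tvec': array([ 546.28385812,  -53.08041406, 1039.52105524])}
```

View pics/top0.png

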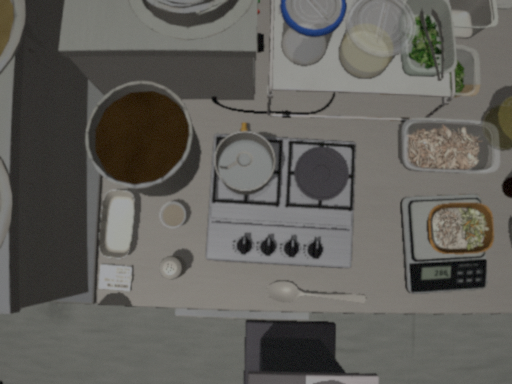

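View pics/side0.png

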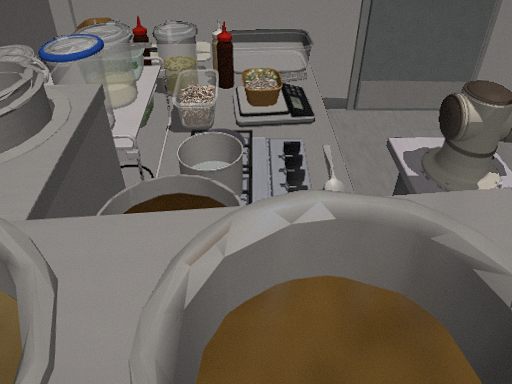

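The pot (245,160) stands on the left burner with the heat plate (321,173) on the right one. The knobs are at about (245,245), (268,246), (291,247) and (316,248) in the top view, and near (292,150–190) in the side view. The target is knob 2. Next I measure by blobs and depth.

```bash
cat > h.py <<'E'
import cv2,numpy as np
from bench import viewer
C={n:viewer.get_calibration(n) for n in("top","side")}
def ray(n,u,v):
    c=C[n];R=cv2.Rodrigues(c["rvec"])[0]
    q=cv2.undistortPoints(np.array([[[u,v]]],float),c["K"],c["D"])[0,0]
    return -R.T@c["tvec"],R.T@np.array([q[0],q[1],1.])
def plane(n,u,v,z):
    o,d=ray(n,u,v);return o+d*(z-o[2])/d[2]
def dep(n,u,v,z):
    o,d=ray(n,u,v);return o+d*z
def two(a,b):
    (o,d),(p,e)=ray("top",*a),ray("side",*b)
    t=np.linalg.lstsq(np.c_[d,-e],p-o,rcond=None)[0]
    A,B=o+d*t[0],p+e*t[1];return (A+B)/2,np.linalg.norm(A-B)
def proj(n,P):
    c=C[n];return cv2.projectPoints(np.atleast_2d(P).astype(float),c["rvec"],c["tvec"],c["K"],c["D"])[0][:,0]
E
python3 - <<'E'
from h import *
I={n:np.load(n+"0.npz") for n in("top","side")}
print("tcp px",proj("top",[146,607,194]),proj("side",[146,607,194]),proj("top",[0,0,0]))
def blobs(n,x0,x1,y0,y1,th):
    g=cv2.cvtColor(I[n]["p"],cv2.COLOR_BGR2GRAY)[y0:y1,x0:x1]
    k,l,s,c=cv2.connectedComponentsWithStats((g<th).astype(np.uint8))
    for i in range(1,k):
        if s[i,4]>25:
            u,v=c[i]+[x0,y0];m=l==i;z=I[n]["d"][y0:y1,x0:x1][m];z0=np.percentile(z[z>0],8)
            print(n,np.round([u,v],1),s[i],"depthpt",dep(n,u,v,z0).round(1),"z94",plane(n,u,v,94).round(1))
blobs("top",225,335,228,262,45)
blobs("side",278,312,136,205,60)
# deck edges, corners
for uv in [(240,262),(300,262),(240,225),(300,225),(200,285)]:
    z=I["top"]["d"][uv[1],uv[0]];print(uv,dep("top",*uv,z).round(1))
a=I["top"]["p"][215:280,195:370];a=cv2.resize(a,None,fx=4,fy=4,interpolation=cv2.INTER_CUBIC)
b=I["side"]["p"][130:210,230:350];b=cv2.resize(b,(480,320),interpolation=cv2.INTER_CUBIC)
o=np.zeros((590,700,3),np.uint8);o[:260]=a;o[265:585,:480]=b;cv2.imwrite("pics/crop.png",o)
E
```

```text
tcp px [[ 31.90141987 385.13304756]] [[589.29466664 347.61664172]] [[311.3244377  434.43241116]]
top [244.1 245.7] [ 13   9  13  16 130] depthpt [454.1 173.8 104.8] z94 [454.2 174.   94. ]
top [267.6 247.2] [ 36  12  14  15 134] depthpt [452.3 121.8 104.7] z94 [452.3 121.5  94. ]
top [290.9 248.7] [ 60  13  13  15 131] depthpt [450.3  70.4 105.5] z94 [450.3  69.5  94. ]
top [314.7 250. ] [ 84  14  13  16 143] depthpt [448.8  17.8 105.4] z94 [448.8  16.4  94. ]
side [293.7 166. ] [  5   6  25  50 766] depthpt [464.  149.2 133.3] z94 [455.7  97.4  94. ]
(240, 262) [4.151e+02 1.847e+02 4.000e-01]
(300, 262) [420.4  45.1  58.4]
(240, 225) [502.2 185.8  53.2]
(300, 225) [505.8  46.6  56.1]
(200, 285) [356.7 279.9   1.8]
```

View pics/crop.png

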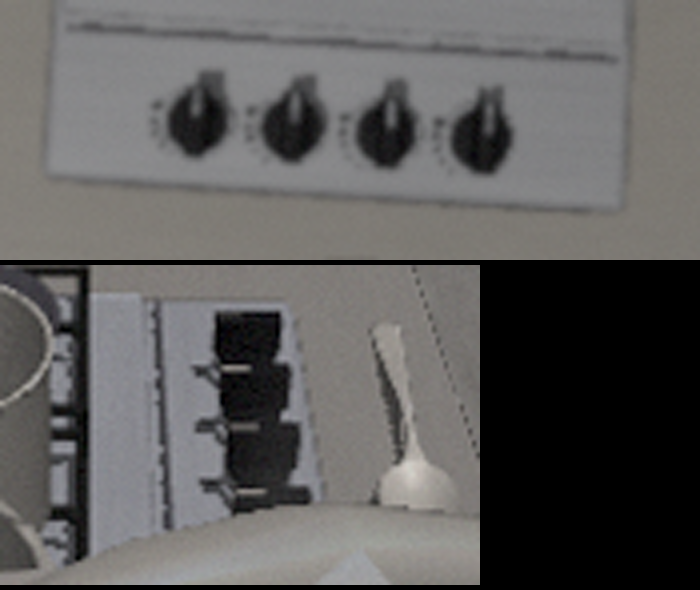

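The crop shows the four bars with white lines to the back (all off). Knob 2's line is at about (269,240) in the top view and (290,170) in the side view. I triangulate the lines for height and fit the row.

```bash
python3 - <<'E'
from h import *
I={n:np.load(n+"0.npz") for n in("top","side")}
for n in C: print(n,"cam",ray(n,0,0)[0].round(0))
def dark(n,x0,x1,y0,y1,th):
    g=cv2.cvtColor(I[n]["p"],cv2.COLOR_BGR2GRAY)
    g=g[y0:y1,x0:x1];return cv2.resize(g,None,fx=8,fy=8,interpolation=cv2.INTER_CUBIC)
def sub(n,x0,x1,y0,y1): # white line centroid+ends: tophat
    g=dark(n,x0,x1,y0,y1,0);k=cv2.getStructuringElement(cv2.MORPH_ELLIPSE,(41,41))
    t=cv2.morphologyEx(g,cv2.MORPH_TOPHAT,k);c=cv2.morphologyEx(g,cv2.MORPH_CLOSE,k)
    m=(t>35).astype(np.uint8);K,l,s,ce=cv2.connectedComponentsWithStats(m)
    for i in range(1,K):
        if s[i,4]>150: print(n,"line",((ce[i]+.5)/8-.5+[x0,y0]).round(2),"box",(s[i,:4]/8+[x0,y0,0,0]).round(1),s[i,4])
sub("top",232,328,230,258);sub("side",280,312,148,195)
P=np.array([[244.1,245.7],[267.6,247.2],[290.9,248.7],[314.7,250.]])
for z in(70,78,86):
    W=np.array([plane("top",*p,z)[:2] for p in P]);print(z,W.round(1).tolist(),np.linalg.norm(W[3]-W[0])/3,np.arctan2(W[0,0]-W[3,0],W[0,1]-W[3,1]))
m=I["side"]["p"][150:185,280:310].mean(2).round().astype(int)
print(m[3:30])
E
```

```text
top cam [ 446.  153. 1151.]
side cam [570. 809. 634.]
top line [243.58 241.29] box [242.8 239.    2.6   5.1] 602
top line [268.25 241.9 ] box [267.5 239.1   2.5   6.4] 745
top line [292.31 243.77] box [291.4 240.9   2.9   6.4] 872
top line [316.81 244.99] box [315.9 241.5   2.6   7.2] 814
top line [291.04 256.97] box [289.5 256.6   4.1   1.4] 252
side line [300.9  151.43] box [298.2 148.    5.9   7.1] 1114
side line [288.61 155.42] box [285.2 154.8   7.8   2.5] 1054
side line [283.19 156.68] box [282.2 155.9   2.6   2.8] 305
side line [300.69 167.45] box [300.  166.4   2.6   3.1] 393
side line [290.75 169.97] box [287.8 169.2   7.1   2.4] 898
side line [284.93 170.76] box [284.  169.8   2.8   3.4] 352
side line [302.96 183.74] box [302.2 183.1   2.6   1.9] 201
side line [286.44 186.05] box [285.4 184.9   3.1   3.2] 320
side line [292.28 186.26] box [289.  185.8   7.6   2.1] 856
70 [[454.3, 174.6], [452.4, 120.9], [450.4, 67.7], [448.8, 13.2]] 53.83944681237958 0.03426984966681778
78 [[454.3, 174.4], [452.4, 121.1], [450.4, 68.3], [448.8, 14.2]] 53.44084447586445 0.03426984966681815
8
[... 2778 characters left out ...]
 24  30  33  29  31  30
   35  28  33  37  37  28  41 108 142 133 113 107]
 [144 141 141 143 138 118  69  12  14  28  26  25  25  28  29  31  34  30
   37  33  41  36  32  35  59 111 141 137 115 114]
 [142 139 142 144 146 131  78   6  12  28  19  22  29  28  36  34  34  33
   36  34  35  37  35  35  77 124 141 135 120 115]
 [143 142 145 138 146 120  52   9  24  26  20  25  28  27  35  33  33  36
   36  32  32  37  37  28  84 129 139 136 129 123]
 [143 141 141 141 143 121  54  16  25  27  21  24  26  33  31  27  26  33
   37  36  40  39  36  37  84 126 139 135 135 123]
 [142 140 143 142 143 121  53  12  17  21  24  23  27  27  29  32  33  33
   38  36  39  37  38  34 101 139 142 137 135 111]]
```

```bash
python3 - <<'E'
from h import *
for a,b in (((243.58,241.29),(292.28,186.26)),((268.25,241.9),(290.75,169.97)),((292.31,243.77),(288.61,155.42))): print(two(a,b))
L=np.array([plane("top",*p,102)[:2] for p in((243.58,241.29),(268.25,241.9),(292.31,243.77),(316.81,244.99))]);print(L.round(1),np.linalg.norm(L[3]-L[0])/3)
print(plane("side",302.96,180,102),"bar line ends side:",plane("side",287.5,170.2,102),plane("side",295,169.9,102))
s=np.array([145.98,607.69]);c,n=np.cos(-.236),np.sin(-.236)
X=np.array([c,n]);Y=np.array([n,-c])
for t in((250,350),(452.5,121.0)):
    d=np.array(t)-s;print(t,d@X,d@Y)
E
```

```text
(array([465.72732026, 175.08303481, 100.96313617]), np.float64(3.8472098365241147))
(array([464.52496748, 120.59239279, 101.08208977]), np.float64(1.0785041745657955))
(array([462.72754039,  66.96723495, 100.84288678]), np.float64(2.954984706878648))
[[463.8 175.4]
 [464.  120.7]
 [461.3  67.3]
 [459.9  12.8]] 54.206350209715936
[443.41038706 156.45085957 102.        ] bar line ends side: [472.27910737 122.26334107 102.        ] [456.09606369 121.70432723 102.        ]
(250, 350) 161.38855699653143 226.2256178477083
(452.5, 121.0) 411.8191847214863 401.53035451299365
```

```bash
python3 -m jog '46 96 0 0 0 0.15; 80 130 0 0 0 0.3; 120 170 0 0 0 0.45; 140 200 0 0 0 0.6; 162 226 0 0 0 0.75; 162 226 0 0 0 0.9; 162 226 0 0 0 1.05; 162 226 0 0 0 1.2; 162 226 0 0 0 1.35; 162 226 0 0 0 1.47' 40
```

```text
clock: 1.1
position: [250.6, 349.6, 194.6]
ee_rot: [-0.656, 0.755, -0.0, -0.0]
contact_force: [0.1, -0.2, -0.3]
gripper_width: 40.3
grasp_force: 0.0
```

```bash
python3 -m jog '33 -38 0 0 0 0.15; 66 -76 0 0 0 0.3; 99 -114 0 0 0 0.45; 132 -152 0 0 0 0.6; 165 -190 0 0 0 0.75; 199 -231 0 0 0 0.9; 199 -231 0 0 0 1.05; 199 -231 0 0 0 1.2; 199 -231 0 0 0 1.35; 199 -231 0 0 0 1.47' 34
python3 -m jog '0 0 25 0 0 0; 0 0 50 0 0 0; 0 0 65 0 0 0; 0 0 65 0 0 0; 0 0 65 0 0 0'
python3 - <<'E'
from bench import arm,viewer
import cv2
from h import *
s=arm.read_state();print(s["joints"],s["position"],s["ee_rot"],s["contact_force"],s["wrist_torque"])
o=np.zeros((384,800,3),np.uint8)
for i,(n,x,y) in enumerate((("top",225,205),("side",250,110))):
    p,d=viewer.get_image(n);cv2.imwrite(f"pics/{n}1.png",p)
    q=p[y:y+96,x:x+100];o[:,i*400:i*400+400]=cv2.resize(q,(400,384),interpolation=cv2.INTER_CUBIC)
cv2.imwrite("pics/c1.png",o)
E
```

```text
clock: 2.1
position: [452.6, 121.3, 194.3]
ee_rot: [0.02, 1.0, -0.0, -0.001]
contact_force: [0.5, 0.6, -0.0]
gripper_width: 34.0
grasp_force: 0.0
clock: 2.6
position: [453.0, 121.8, 130.0]
ee_rot: [0.017, 1.0, -0.0, -0.0]
contact_force: [-0.9, 1.0, 0.9]
gripper_width: 33.8
grasp_force: 0.0
[ 6.10558901e-01  1.82892365e-01 -4.57165414e-01  4.44504997e-04
 -9.31014981e-01 -2.21553855e+00] [453.00955217 121.81054801 130.01888312] [ 1.69581354e-02  9.99856175e-01 -2.25467317e-04 -7.18084435e-06] [-0.90702664  1.04838866  0.93512342] [-0.01157118 -0.01792069  0.02527907]
```

View pics/c1.png

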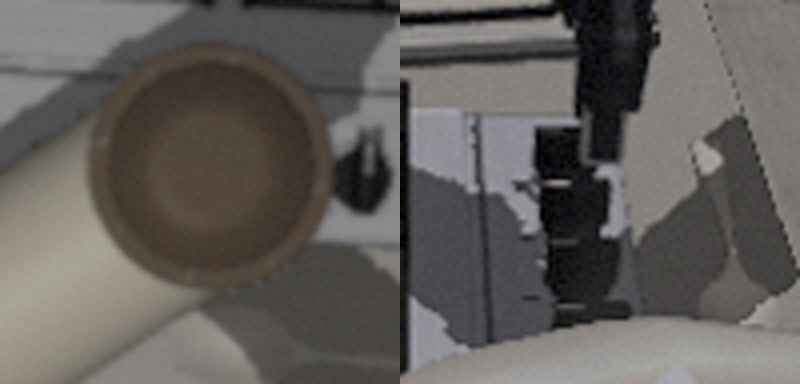

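```bash
python3 - <<'E'
from h import *
print(proj("side",[[453,122,130],[453,147,130],[453,97,130]]))
E
python3 -m jog '0 0 10 0 0 0; 0 0 20 0 0 0; 0 0 30 0 0 0; 0 0 38 0 0 0; 0 0 43 0 0 0; 0 0 47 0 0 0; 0 0 47 0 0 0; 0 0 47 0 0 0'
python3 -c "
from bench import arm
s=arm.read_state();print(s['contact_force'],s['wrist_torque'])"
```

```text
[[297.38532208 159.37568975]
 [298.82102473 166.57729439]
 [296.0099031  152.49318365]]
clock: 3.5
position: [453.0, 121.9, 82.9]
ee_rot: [0.017, 1.0, 0.0, 0.0]
contact_force: [1.2, 0.3, -0.2]
gripper_width: 34.2
grasp_force: 0.0
[ 1.1803645   0.34241532 -0.19397638] [-0.02650779 -0.04973826 -0.00975877]
```

```bash
python3 -m jog '0 0 0 0 0 0; 0 0 0 0 0 0; 0 0 0 0 0 0; 0 0 0 0 0 0; 0 0 0 0 0 0; 0 0 0 0 0 0; 0 0 0 0 0 0; 0 0 0 0 0 0' 5
python3 -c "
from bench import arm,viewer
import cv2
s=arm.read_state();print(s['contact_force'],s['wrist_torque'])
p,d=viewer.get_image('side')
cv2.imwrite('pics/c2.png',cv2.resize(p[110:206,240:360],(600,480),interpolation=cv2.INTER_CUBIC))"
```

```text
clock: 4.3
position: [452.8, 121.8, 82.8]
ee_rot: [0.017, 1.0, -0.0, -0.0]
contact_force: [0.9, 0.2, 1.3]
gripper_width: 5.0
grasp_force: 0.0
[0.9435528  0.24050072 1.25177801] [ 0.03535992 -0.02699888  0.02049961]
```

View pics/c2.png

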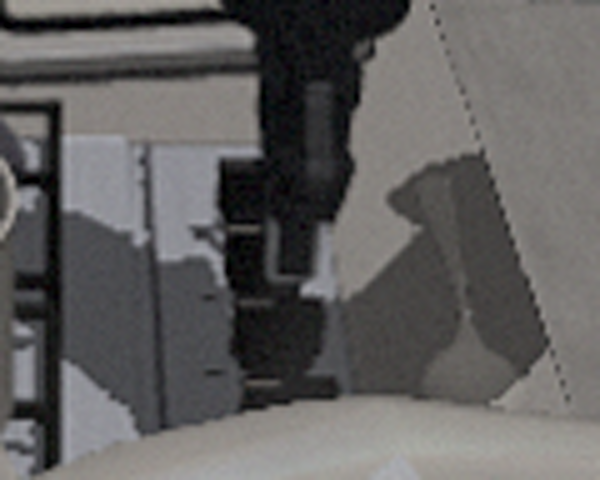

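The fingers closed to 5 mm without a grip. The tip, at about (298,166), shows above or behind knob 2's bar top (290,170). I check where the tip really is.

```bash
python3 - <<'E'
from bench import arm
from h import *
print(proj("side",[[453,122,83],[442,122,83],[464,122,83],[453,122,102],[453,122,112],[453,95,83],[472,121,102],[432,121,102]]).round(1))
p,d=viewer.get_image("side");t,dt=viewer.get_image("top")
for u in range(292,304,2): print(u,[ (v,tuple(dep("side",u,v,d[v,u]).round(0))) for v in (158,162,164,166,168,172)])
cv2.imwrite("pics/x.png",t)
E
```

```text
[[295.8 176.9]
 [300.9 176.8]
 [290.8 177. ]
 [296.5 170. ]
 [296.8 166.2]
 [294.4 169.3]
 [287.6 169.8]
 [306.1 169.5]]
292 [(158, (np.float64(457.0), np.float64(74.0), np.float64(99.0))), (162, (np.float64(457.0), np.float64(74.0), np.float64(88.0))), (164, (np.float64(456.0), np.float64(74.0), np.float64(82.0))), (166, (np.float64(456.0), np.float64(74.0), np.float64(76.0))), (168, (np.float64(457.0), np.float64(83.0), np.float64(77.0))), (172, (np.float64(463.0), np.float64(124.0), np.float64(98.0)))]
294 [(158, (np.float64(462.0), np.float64(130.0), np.float64(140.0))), (162, (np.float64(461.0), np.float64(130.0), np.float64(129.0))), (164, (np.float64(461.0), np.float64(130.0), np.float64(124.0))), (166, (np.float64(452.0), np.float64(76.0), np.float64(78.0))), (168, (np.float64(452.0), np.float64(84.0), np.float64(78.0))), (172, (np.float64(459.0), np.float64(127.0), np.float64(101.0)))]
296 [(158, (np.float64(459.0), np.float64(137.0), np.float64(145.0))), (162, (np.float64(458.0), np.float64(137.0), np.float64(134.0))), (164, (np.float64(457.0), np.float64(134.0), np.float64
[... 695 characters left out ...]
0), np.float64(136.0), np.float64(134.0))), (164, (np.float64(450.0), np.float64(139.0), np.float64(131.0))), (166, (np.float64(437.0), np.float64(74.0), np.float64(76.0))), (168, (np.float64(434.0), np.float64(55.0), np.float64(56.0))), (172, (np.float64(446.0), np.float64(128.0), np.float64(101.0)))]
302 [(158, (np.float64(446.0), np.float64(133.0), np.float64(142.0))), (162, (np.float64(445.0), np.float64(132.0), np.float64(131.0))), (164, (np.float64(445.0), np.float64(137.0), np.float64(129.0))), (166, (np.float64(428.0), np.float64(50.0), np.float64(58.0))), (168, (np.float64(429.0), np.float64(56.0), np.float64(57.0))), (172, (np.float64(442.0), np.float64(129.0), np.float64(102.0)))]
```

```bash
cat > tip.py <<'E'
from bench import arm
from h import *
s=arm.read_state();print(s["position"].round(1),"F",s["contact_force"].round(1),"T",s["wrist_torque"].round(3),s["gripper_width"],s["grasp_force"])
p,d=viewer.get_image("side");W=[]
for v in range(135,190):
    for u in range(285,312):
        q=dep("side",u,v,d[v,u])
        if d[v,u]>0 and 85<q[1]<165 and q[2]>104 and 425<q[0]<480: W.append(q)
W=np.array(W)
for lo in range(90,165,10):
    m=W[(W[:,1]>=lo)&(W[:,1]<lo+10)]
    if len(m): print("y",lo,len(m),"zmin",m[:,2].min().round(1),"x",m[m[:,2]<m[:,2].min()+8][:,0].min().round(),m[m[:,2]<m[:,2].min()+8][:,0].max().round())
E
python3 -m jog '0 0 0 0 0 0; 0 0 0 0 0 0; 0 0 0 0 0 0; 0 0 0 0 0 0' 34; python3 tip.py
python3 -m jog '0 0 2 0 0 0; 0 0 4 0 0 0; 0 0 6 0 0 0; 0 0 8 0 0 0; 0 0 8 0 0 0'; python3 tip.py
```

```text
clock: 4.85
position: [452.8, 121.8, 82.8]
ee_rot: [0.017, 1.0, -0.0, -0.0]
contact_force: [-0.3, 0.6, -0.4]
gripper_width: 33.8
grasp_force: 0.0
[452.8 121.8  82.8] F [-0.3  0.6 -0.4] T [-0.011  0.03  -0.059] 33.75731019095884 0.0
y 90 3 zmin 153.6 x 461.0 461.0
y 100 24 zmin 124.2 x 458.0 460.0
y 120 2 zmin 104.1 x 458.0 470.0
y 130 6 zmin 143.2 x 463.0 463.0
y 140 123 zmin 120.9 x 443.0 463.0
y 150 65 zmin 128.7 x 445.0 459.0
y 160 9 zmin 174.6 x 449.0 466.0
clock: 5.4
position: [452.5, 121.7, 74.4]
ee_rot: [0.017, 1.0, -0.0, -0.0]
contact_force: [-0.1, 0.2, 0.6]
gripper_width: 34.0
grasp_force: 0.0
[452.5 121.7  74.4] F [-0.1  0.2  0.6] T [-0.017 -0.012  0.022] 33.99645945991238 0.0
y 90 5 zmin 117.3 x 461.0 461.0
y 100 27 zmin 115.4 x 457.0 460.0
y 120 1 zmin 104.2 x 469.0 469.0
y 130 9 zmin 134.0 x 462.0 463.0
y 140 139 zmin 113.5 x 441.0 462.0
y 150 74 zmin 121.5 x 447.0 459.0
y 160 16 zmin 158.7 x 465.0 465.0
```

The camera puts the fingertips about 38 mm higher than the reported TCP, and x and y agree. I trust the camera and go lower in guarded steps.

```bash
python3 -m jog '0 0 3 0 0 0; 0 0 6 0 0 0; 0 0 9 0 0 0; 0 0 12 0 0 0; 0 0 14 0 0 0; 0 0 14 0 0 0'; sed -i 's/q\[2\]>104/q[2]>(104 if 112<q[1]<130 else 80)/' tip.py; python3 tip.py

```

```text
clock: 6.05
position: [452.6, 121.7, 60.4]
ee_rot: [0.017, 1.0, -0.0, -0.0]
contact_force: [-0.0, 0.3, 0.0]
gripper_width: 33.5
grasp_force: 0.0
[452.6 121.7  60.4] F [-0.   0.3  0. ] T [ 0.013  0.02  -0.032] 33.532973551717795 0.0
y 90 3 zmin 117.6 x 461.0 461.0
y 100 30 zmin 99.6 x 458.0 461.0
y 120 4 zmin 104.1 x 461.0 469.0
y 130 32 zmin 80.0 x 436.0 459.0
y 140 162 zmin 100.6 x 442.0 463.0
y 150 117 zmin 105.4 x 445.0 458.0
y 160 55 zmin 147.6 x 465.0 466.0
```

```bash
python3 -m jog '0 0 3 0 0 0; 0 0 6 0 0 0; 0 0 9 0 0 0; 0 0 12 0 0 0; 0 0 13 0 0 0; 0 0 13 0 0 0'; python3 tip.py
python3 -m jog '0 0 0 0 0 0; 0 0 0 0 0 0; 0 0 0 0 0 0; 0 0 0 0 0 0; 0 0 0 0 0 0; 0 0 0 0 0 0' 5; python3 tip.py
```

```text
clock: 6.7
position: [452.7, 121.8, 47.6]
ee_rot: [0.017, 1.0, -0.0, -0.0]
contact_force: [0.1, 0.0, -0.5]
gripper_width: 34.1
grasp_force: 0.0
[452.7 121.8  47.6] F [ 0.1  0.  -0.5] T [-0.009  0.093  0.004] 34.14631792359339 0.0
y 90 4 zmin 129.2 x 464.0 464.0
y 100 23 zmin 92.2 x 458.0 461.0
y 110 9 zmin 182.2 x 434.0 471.0
y 120 2 zmin 189.0 x 464.0 464.0
y 130 54 zmin 100.8 x 468.0 472.0
y 140 167 zmin 86.2 x 441.0 463.0
y 150 167 zmin 95.1 x 447.0 459.0
y 160 60 zmin 139.2 x 448.0 465.0
clock: 7.35
position: [453.0, 122.3, 48.1]
ee_rot: [0.017, 1.0, 0.0, 0.0]
contact_force: [-2.2, 4.1, 3.6]
gripper_width: 10.5
grasp_force: 62.8
[453.  122.3  48.1] F [-2.2  4.1  3.6] T [1.038 0.719 0.078] 10.52580092305537 62.82800316810608
y 100 1 zmin 182.7 x 472.0 472.0
y 110 20 zmin 104.6 x 462.0 462.0
y 120 5 zmin 136.7 x 464.0 464.0
y 130 164 zmin 80.0 x 443.0 462.0
y 140 126 zmin 94.5 x 445.0 458.0
y 150 126 zmin 130.4 x 444.0 466.0
y 160 74 zmin 136.5 x 443.0 463.0
```

Gripped at 10.5 mm and 63 N. Now I push in about 6 mm, centring y by 0.5 mm.

```bash
python3 -m jog '0 0.3 1 0 0 0; 0 0.5 2 0 0 0; 0 0.5 3 0 0 0; 0 0.5 4 0 0 0; 0 0.5 4 0 0 0'; python3 -m jog '0 0 0.7 0 0 0; 0 0 1.4 0 0 0; 0 0 2 0 0 0; 0 0 2 0 0 0'; python3 tip.py | head -1
```

```text
clock: 7.9
position: [453.0, 122.3, 44.0]
ee_rot: [0.017, 1.0, -0.0, 0.0]
contact_force: [-1.3, 2.3, 7.4]
gripper_width: 10.4
grasp_force: 63.1
clock: 8.3
position: [453.0, 122.3, 42.2]
ee_rot: [0.017, 1.0, -0.0, 0.0]
contact_force: [-2.9, 1.9, 8.5]
gripper_width: 10.5
grasp_force: 63.3
[453.  122.3  42.2] F [-2.9  1.9  8.5] T [0.676 0.922 0.015] 10.493502374874826 63.29418182373047
```

```bash
python3 -m jog '0 0 0.5 0 0 -0.08; 0 0 0.5 0 0 -0.16; 0 0 0.5 0 0 -0.24; 0 0 0.5 0 0 -0.32; 0 0 0.5 0 0 -0.4; 0 0 0.5 0 0 -0.4';  python3 -c "
from bench import arm
s=arm.read_state();print(s['contact_force'],s['wrist_torque'],s['ee_rot'])"
```

```text
clock: 8.95
position: [453.2, 121.3, 41.9]
ee_rot: [-0.183, 0.983, -0.001, -0.0]
contact_force: [0.2, -2.1, 8.2]
gripper_width: 10.6
grasp_force: 63.5
[ 0.18928532 -2.11369685  8.20340767] [-0.65251294  0.22906347  0.10551289] [-1.82744712e-01  9.83160026e-01 -8.55572362e-04 -3.36334274e-05]
```

```bash
python3 -m jog '0 0 0 0 0 -0.1; 0 0 0 0 0 -0.2; 0 0 0 0 0 -0.3; 0 0 0 0 0 -0.4; 0 0 0 0 0 -0.5; 0 0 0 0 0 -0.6; 0 0 0 0 0 -0.7; 0 0 0 0 0 -0.8; 0 0 0 0 0 -0.86; 0 0 0 0 0 -0.86';  python3 -c "
from bench import arm
s=arm.read_state();print(s['contact_force'],s['wrist_torque'],s['ee_rot'])"
```

```text
clock: 9.95
position: [454.9, 119.9, 42.5]
ee_rot: [-0.576, 0.817, -0.002, 0.0]
contact_force: [5.4, -11.6, 7.5]
gripper_width: 10.1
grasp_force: 63.4
[  5.43616992 -11.61373064   7.50735936] [-3.31052721 -1.81892368  0.09751364] [-5.76168562e-01  8.17327891e-01 -2.21297300e-03  9.40312374e-05]
```

```bash
python3 -m jog '0.6 -0.9 0.5 0 0 0; 1.2 -1.8 1 0 0 0; 1.2 -1.8 1 0 0 0';  python3 -c "
from bench import arm
s=arm.read_state();print(s['contact_force'],s['wrist_torque'],s['ee_rot'],s['position'])"
```

```text
clock: 10.25
position: [455.1, 119.6, 41.1]
ee_rot: [-0.575, 0.818, -0.001, 0.0]
contact_force: [-0.4, -2.5, 9.0]
gripper_width: 10.6
grasp_force: 63.6
[-0.3718948  -2.4964084   9.02589649] [-0.79446478  0.05010285  0.03523561] [-5.75457133e-01  8.17831456e-01 -8.76173894e-04  1.72245610e-04] [455.06570061 119.59669028  41.12500898]
```

Well centred, 9 N on the knob. Hold for 2.2 s at full flame.

```bash
Z='0 0 0 0 0 0'; python3 -m jog '0 0 0 0 0 0; 0 0 0 0 0 0; 0 0 0 0 0 0; 0 0 0 0 0 0; 0 0 0 0 0 0; 0 0 0 0 0 0; 0 0 0 0 0 0; 0 0 0 0 0 0; 0 0 0 0 0 0; 0 0 0 0 0 0'; python3 -m jog '0 0 0 0 0 0; 0 0 0 0 0 0; 0 0 0 0 0 0; 0 0 0 0 0 0; 0 0 0 0 0 0; 0 0 0 0 0 0; 0 0 0 0 0 0; 0 0 0 0 0 0; 0 0 0 0 0 0; 0 0 0 0 0 0';  python3 -m jog '0 0 0 0 0 0; 0 0 0 0 0 0; 0 0 0 0 0 0; 0 0 0 0 0 0'; python3 tip.py|head -1
```

```text
clock: 11.25
position: [455.0, 119.6, 41.2]
ee_rot: [-0.576, 0.818, -0.001, 0.0]
contact_force: [-0.7, -2.6, 9.5]
gripper_width: 10.5
grasp_force: 63.5
clock: 12.25
position: [455.0, 119.6, 41.2]
ee_rot: [-0.576, 0.818, -0.001, 0.0]
contact_force: [0.9, -2.8, 8.3]
gripper_width: 10.4
grasp_force: 63.5
clock: 12.65
position: [455.0, 119.6, 41.2]
ee_rot: [-0.576, 0.818, -0.001, 0.0]
contact_force: [0.3, -2.3, 10.1]
gripper_width: 10.3
grasp_force: 63.5
[455.  119.6  41.2] F [ 0.3 -2.3 10.1] T [-0.841 -0.037  0.027] 10.315862518074834 63.53842735290527
```

```bash
python3 -m jog '0 0 -2 0 0 0; 0 0 -4 0 0 0; 0 0 -6 0 0 0; 0 0 -7 0 0 0; 0 0 -7 0 0 0; 0 0 -7 0 0 0; 0 0 -7 0 0 0'; python3 tip.py|head -1
```

```text
clock: 13.4
position: [454.9, 119.7, 47.5]
ee_rot: [-0.575, 0.818, -0.001, 0.0]
contact_force: [3.1, -6.5, 4.9]
gripper_width: 10.2
grasp_force: 62.8
[454.9 119.7  47.5] F [ 3.1 -6.5  4.9] T [-1.556 -1.06   0.042] 10.214923398778609 62.83446550369263
```

```bash
python3 -m jog '0 0 -1 0 0 0; 0 0 -1.5 0 0 0; 0 0 -1.5 0 0 0; 0 0 -1.5 0 0 0'; python3 tip.py|head -1
```

```text
clock: 13.85
position: [454.9, 119.7, 48.2]
ee_rot: [-0.575, 0.818, -0.001, -0.0]
contact_force: [4.8, -5.8, -2.2]
gripper_width: 10.5
grasp_force: 62.0
[454.9 119.7  48.2] F [ 4.8 -5.8 -2.2] T [-1.526 -1.626  0.156] 10.51473625465991 62.03064143657684
```

```bash
cat > g.py <<'E'
import sys
from bench import arm
s=arm.read_state();q=s["ee_rot"]
import numpy as np
a=(2*np.arctan2(q[1],q[0])+3.1755+np.pi)%(2*np.pi)-np.pi
a=a if a>0 else a+2*np.pi
t=s["wrist_torque"]
print("ang %.4f"%a,"F",s["contact_force"].round(1),"T",t.round(3),"pos",s["position"].round(2))
if len(sys.argv)>1 and abs(t[2])>float(sys.argv[1]): sys.exit(1)
E
python3 -m jog '0.5 -0.9 0 0 0 0; 0.5 -0.9 0 0 0 0' >/dev/null; python3 g.py
python3 -m jog '0 0 0 0 0 -0.05; 0 0 0 0 0 -0.1; 0 0 0 0 0 -0.15; 0 0 0 0 0 -0.2; 0 0 0 0 0 -0.25; 0 0 0 0 0 -0.25'>/dev/null; python3 g.py
python3 -m jog '0 0 0 0 0 -0.05; 0 0 0 0 0 -0.1; 0 0 0 0 0 -0.15; 0 0 0 0 0 -0.2; 0 0 0 0 0 -0.2'>/dev/null; python3 g.py; sleep 0
python3 -m jog '0 0 0 0 0 0'>/dev/null; python3 g.py;python3 -m jog '0 0 0 0 0 0'>/dev/null; python3 g.py
```

```text
ang 1.2595 F [ 2.9 -1.4 -1.5] T [-0.537 -1.062  0.048] pos [454.94 119.63  48.27]
ang 1.5102 F [ 6.4 -3.2 -4. ] T [-1.056 -1.916  0.018] pos [455.57 119.55  48.25]
ang 1.7104 F [ 7.9 -4.4 -5.3] T [-1.387 -2.406  0.048] pos [456.15 119.65  48.29]
ang 1.7099 F [ 7.9 -3.9 -5.8] T [-1.41  -2.371  0.062] pos [456.12 119.63  48.28]
ang 1.7099 F [ 8.  -3.  -5.4] T [-1.338 -2.388  0.081] pos [456.14 119.61  48.29]
```

```bash
python3 -m jog '0.4 -0.6 0.3 0 0 0; 0.7 -1.1 0.5 0 0 0; 0.7 -1.1 0.5 0 0 0' >/dev/null; python3 g.py
J="python3 -m jog"; G="python3 g.py 0.17"
$J '0 -0.06 0 0 0 -0.02; 0 -0.13 0 0 0 -0.05; 0 -0.2 0 0 0 -0.08; 0 -0.2 0 0 0 -0.08' >/dev/null && $G &&
$J '0 -0.04 0 0 0 -0.015; 0 -0.04 0 0 0 -0.015' >/dev/null && $G &&
$J '0 -0.04 0 0 0 -0.015; 0 -0.04 0 0 0 -0.015' >/dev/null && $G &&
$J '0 -0.04 0 0 0 -0.015; 0 -0.04 0 0 0 -0.015' >/dev/null && $G &&
$J '0 -0.04 0 0 0 -0.015; 0 -0.04 0 0 0 -0.015' >/dev/null && $G &&
$J '0 -0.04 0 0 0 -0.015; 0 -0.04 0 0 0 -0.015' >/dev/null && $G &&
$J '0 -0.04 0 0 0 -0.015; 0 -0.04 0 0 0 -0.015' >/dev/null && $G &&
$J '0 -0.04 0 0 0 -0.015; 0 -0.04 0 0 0 -0.015' >/dev/null && $G
```

```text
ang 1.7096 F [ 3.2 -0.5 -0.3] T [-0.242 -1.033  0.036] pos [456.25 119.49  48.23]
ang 1.7902 F [ 4.7 -0.1 -3.1] T [-0.142 -1.237 -0.007] pos [456.49 119.5   48.28]
ang 1.8049 F [ 3.5 -0.6 -3.6] T [-0.032 -1.395 -0.046] pos [456.47 119.51  48.25]
ang 1.8201 F [ 5.  -0.1 -4.8] T [ 0.077 -1.548 -0.028] pos [456.53 119.5   48.27]
ang 1.8355 F [ 4.9 -0.  -4.5] T [ 0.123 -1.606 -0.074] pos [456.58 119.53  48.28]
ang 1.8505 F [ 4.4  1.1 -4.9] T [ 0.117 -1.601 -0.053] pos [456.61 119.55  48.27]
ang 1.8655 F [ 5.2  1.3 -5.1] T [ 0.168 -1.615 -0.076] pos [456.64 119.53  48.27]
ang 1.8805 F [ 4.9 -0.4 -4.1] T [ 0.171 -1.584 -0.186] pos [456.68 119.54  48.27]
```

```bash
for i in 1 2 3; do python3 -m jog '0 0 0 0 0 0' >/dev/null; python3 g.py; done
```

```text
ang 1.8804 F [ 4.3  0.7 -3.9] T [ 0.129 -1.628 -0.036] pos [456.7  119.56  48.28]
ang 1.8804 F [ 6.   0.3 -4.8] T [ 0.133 -1.656 -0.07 ] pos [456.7  119.55  48.26]
ang 1.8804 F [ 4.4  1.  -4.8] T [ 0.15  -1.664 -0.037] pos [456.69 119.55  48.27]
```

```bash
cat > g2.py <<'E'
import sys,numpy as np
from bench import arm,viewer
R=[arm.read_state()]
for i in range(2): viewer.get_image("side");R.append(arm.read_state())
s=R[-1];q=s["ee_rot"];a=(2*np.arctan2(q[1],q[0])+3.1755)%(2*np.pi)
t=np.mean([r["wrist_torque"][2] for r in R]);f=np.mean([r["contact_force"] for r in R],0)
print("%.1f ang %.4f"%(s["clock"],a),"F",f.round(1),"Tz %.3f"%t,"pos",s["position"].round(2))
sys.exit(int(t<-float(sys.argv[1])))
E
J="python3 -m jog"; G="python3 g2.py 0.15"
$J '0.2 -0.6 0.6 0 0 0; 0.2 -0.6 0.6 0 0 0' >/dev/null && $G &&
$J '0 -0.04 0 0 0 -0.015; 0 -0.04 0 0 0 -0.015' >/dev/null && $G &&
$J '0 -0.04 0 0 0 -0.015; 0 -0.04 0 0 0 -0.015' >/dev/null && $G &&
$J '0 -0.04 0 0 0 -0.015; 0 -0.04 0 0 0 -0.015' >/dev/null && $G &&
$J '0 -0.04 0 0 0 -0.015; 0 -0.04 0 0 0 -0.015' >/dev/null && $G &&
$J '0 -0.04 0 0 0 -0.015; 0 -0.04 0 0 0 -0.015' >/dev/null && $G &&
$J '0 -0.04 0 0 0 -0.015; 0 -0.04 0 0 0 -0.015' >/dev/null && $G &&
$J '0 -0.04 0 0 0 -0.015; 0 -0.04 0 0 0 -0.015' >/dev/null && $G &&
$J '0 -0.04 0 0 0 -0.015; 0 -0.04 0 0 0 -0.015' >/dev/null && $G &&
$J '0 -0.04 0 0 0 -0.015; 0 -0.04 0 0 0 -0.015' >/dev/null && $G &&
$J '0 -0.04 0 0 0 -0.015; 0 -0.04 0 0 0 -0.015' >/dev/null && $G &&
$J '0 -0.04 0 0 0 -0.015; 0 -0.04 0 0 0 -0.015' >/dev/null && $G &&
$J '0 -0.04 0 0 0 -0.015; 0 -0.04 0 0 0 -0.015' >/dev/null && $G
```

```text
17.9 ang 1.8800 F [0.1 2.3 3.1] Tz -0.058 pos [456.81 119.46  48.14]
18.2 ang 1.8949 F [-0.9  2.9  3.4] Tz -0.022 pos [456.88 119.45  47.8 ]
18.5 ang 1.9098 F [-1.8  4.1  4.2] Tz -0.036 pos [456.95 119.42  47.67]
18.8 ang 1.9248 F [-1.8  4.9  4.5] Tz -0.062 pos [457.   119.39  47.64]
19.1 ang 1.9398 F [-1.7  4.6  3.7] Tz -0.039 pos [457.04 119.41  47.64]
19.4 ang 1.9548 F [-1.8  4.7  3.7] Tz -0.073 pos [457.11 119.45  47.67]
19.7 ang 1.9698 F [-1.6  4.4  3.4] Tz -0.062 pos [457.14 119.45  47.66]
20.0 ang 1.9849 F [-1.6  5.2  3.7] Tz -0.043 pos [457.19 119.49  47.66]
20.3 ang 1.9998 F [-2.1  5.1  3.6] Tz -0.035 pos [457.21 119.48  47.66]
20.6 ang 2.0148 F [-1.7  4.8  4.3] Tz -0.072 pos [457.27 119.53  47.69]
20.9 ang 2.0298 F [-1.6  4.8  3.8] Tz -0.059 pos [457.3  119.54  47.67]
21.2 ang 2.0448 F [-1.7  4.8  3.7] Tz -0.026 pos [457.33 119.56  47.68]
21.5 ang 2.0598 F [-1.4  5.1  3.4] Tz -0.087 pos [457.38 119.56  47.67]
```

```bash
J="python3 -m jog"; G="python3 g2.py 0.15"
$J '-0.45 -0.22 -0.3 0 0 0; -0.45 -0.22 -0.3 0 0 0' >/dev/null && $G &&
$J '0 -0.04 0 0 0 -0.015; 0 -0.04 0 0 0 -0.015' >/dev/null && $G &&
$J '0 -0.04 0 0 0 -0.015; 0 -0.04 0 0 0 -0.015' >/dev/null && $G &&
$J '0 -0.04 0 0 0 -0.015; 0 -0.04 0 0 0 -0.015' >/dev/null && $G &&
$J '0 -0.04 0 0 0 -0.015; 0 -0.04 0 0 0 -0.015' >/dev/null && $G &&
$J '0 -0.04 0 0 0 -0.015; 0 -0.04 0 0 0 -0.015' >/dev/null && $G &&
$J '0 -0.04 0 0 0 -0.015; 0 -0.04 0 0 0 -0.015' >/dev/null && $G &&
$J '0 -0.04 0 0 0 -0.015; 0 -0.04 0 0 0 -0.015' >/dev/null && $G &&
$J '0 -0.04 0 0 0 -0.015; 0 -0.04 0 0 0 -0.015' >/dev/null && $G &&
$J '0 -0.04 0 0 0 -0.015; 0 -0.04 0 0 0 -0.015' >/dev/null && $G &&
$J '0 -0.04 0 0 0 -0.015; 0 -0.04 0 0 0 -0.015' >/dev/null && $G &&
$J '0 -0.04 0 0 0 -0.015; 0 -0.04 0 0 0 -0.015' >/dev/null && $G &&
$J '0 -0.04 0 0 0 -0.015; 0 -0.04 0 0 0 -0.015' >/dev/null && $G &&
$J '0 -0.04 0 0 0 -0.015; 0 -0.04 0 0 0 -0.015' >/dev/null && $G &&
$J '0 -0.04 0 0 0 -0.015; 0 -0.04 0 0 0 -0.015' >/dev/null && $G &&
$J '0 -0.04 0 0 0 -0.015; 0 -0.04 0 0 0 -0.015' >/dev/null && $G &&
$J '0 -0.04 0 0 0 -0.015; 0 -0.04 0 0 0 -0.015' >/dev/null && $G
```

```text
21.8 ang 2.0597 F [-0.9  2.3  3.2] Tz -0.070 pos [457.37 119.66  47.97]
22.1 ang 2.0748 F [-1.3  1.7  3.8] Tz -0.060 pos [457.38 119.7   47.95]
22.4 ang 2.0899 F [-0.4  1.4  3.7] Tz -0.056 pos [457.4  119.74  47.94]
22.7 ang 2.1049 F [-0.4 -0.4  3.4] Tz -0.048 pos [457.46 119.8   47.98]
23.0 ang 2.1199 F [-0.4  0.2  3.4] Tz -0.030 pos [457.47 119.83  47.96]
23.3 ang 2.1348 F [-0.3 -0.6  3.2] Tz -0.019 pos [457.53 119.86  47.97]
23.6 ang 2.1498 F [-0.4 -0.8  3.6] Tz -0.042 pos [457.57 119.91  47.97]
23.9 ang 2.1649 F [-1.1 -1.1  3.7] Tz -0.033 pos [457.59 119.92  47.96]
24.2 ang 2.1798 F [-0.3 -1.4  3.6] Tz -0.022 pos [457.62 119.97  47.94]
24.5 ang 2.1949 F [-0.6 -1.7  3.3] Tz -0.032 pos [457.67 120.02  47.96]
24.8 ang 2.2098 F [-1.4 -2.1  3.5] Tz -0.039 pos [457.7  120.04  47.97]
25.1 ang 2.2247 F [-1.2 -2.1  3.6] Tz -0.055 pos [457.75 120.05  47.97]
25.4 ang 2.2397 F [-1.9 -2.   3.9] Tz -0.089 pos [457.79 120.1   47.97]
25.7 ang 2.2547 F [-1.6 -2.2  3.3] Tz -0.125 pos [457.82 120.15  47.99]
26.0 ang 2.2697 F [-1.4 -2.6  3.7] Tz -0.184 pos [457.82 120.15  47.96]
```

Torque rises steadily from 2.24 rad: this is the stop. It is about 0.14 N m above the friction level now. One small step more, then hold.

```bash
python3 -m jog '0 -0.02 0 0 0 -0.008; 0 -0.02 0 0 0 -0.008; 0 -0.02 0 0 0 -0.008; 0 -0.02 0 0 0 -0.008'>/dev/null; python3 g2.py 0.3; python3 -m jog '0 0 0 0 0 0; 0 0 0 0 0 0'>/dev/null; python3 g2.py 0.3
```

```text
26.5 ang 2.2777 F [-1.6 -2.4  3.4] Tz -0.233 pos [457.87 120.17  47.97]
26.8 ang 2.2777 F [-1.9 -2.8  4. ] Tz -0.191 pos [457.87 120.17  47.98]
```

```bash
python3 -m jog '0 0 0 0 0 0; 0 0 0 0 0 0; 0 0 0 0 0 0; 0 0 0 0 0 0; 0 0 0 0 0 0' 32; python3 g2.py 1; python3 -m jog '0 0 -5 0 0 0; 0 0 -12 0 0 0; 0 0 -25 0 0 0; 0 0 -45 0 0 0; 0 0 -70 0 0 0; 0 0 -100 0 0 0; 0 0 -130 0 0 0; 0 0 -150 0 0 0; 0 0 -150 0 0 0'
python3 -c "
from bench import viewer
import cv2
p,d=viewer.get_image('side')
cv2.imwrite('pics/c3.png',cv2.resize(p[110:206,230:350],(600,480),interpolation=cv2.INTER_CUBIC))"
```

```text
clock: 27.3
position: [458.2, 120.5, 48.0]
ee_rot: [0.901, -0.434, 0.0, -0.0]
contact_force: [0.6, -0.3, 0.5]
gripper_width: 31.9
grasp_force: 0.0
27.4 ang 2.2779 F [0.5 0.4 0.2] Tz 0.008 pos [458.08 120.36  48.01]
clock: 28.3
position: [459.9, 121.2, 202.0]
ee_rot: [0.901, -0.434, 0.002, -0.003]
contact_force: [0.0, 0.7, -0.6]
gripper_width: 32.1
grasp_force: 0.0
```

View pics/c3.png

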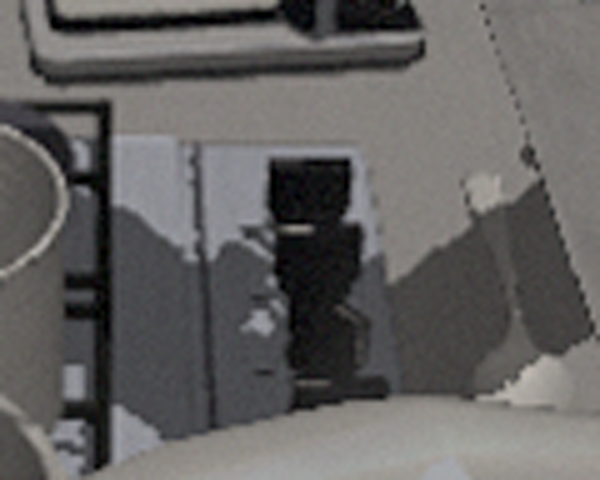

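Knob 2's bar now points to the front, with its line near crop (350,325). The neighbours' lines, at (293,229) and (312,383), still point to the back, and the pot stands in place. I hand it in.

```bash
python3 -c "
from bench import arm
print(arm.job_done())"
```

```text
the job is handed in; nothing more can be done
None
```

I lit knob 2, the inner ring of the left burner under the pot: pushed in, held at full flame over 2 s, let up, then turned to its low-flame stop (about 0.16 N m, near 2.25 rad) and released. The job is handed in, but no verdict was shown.

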